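Refit the linkage pin of a chip cutter

TASK

The lever chip cutter has been washed and its linkage pin is still standing in the wooden rest. Put the orange-handled pin down through the yoke of the pusher, that is through the top ear, the eye of the rod trapped between the ears and the bottom ear, until its collar sits flush on the top ear, and let go. The eye is hidden and lies somewhat ahead of the yoke's holes (towards the cutting grid), so slide the pusher along and feel for it gently: never force the pin, and do not disturb the things standing around.

Things in the scene. Friction and masses are not known exactly. Their poses are not given: they have to be found in the camera images.
- pin: Loose steel linkage pin, about 60 g, standing upright in the rest. Origin at the centre of its lower tip, z up along the pin. Shaft 10 mm diameter, 40 mm long, the last 2 mm tapering to 9 mm at the tip. Collar 24 mm diameter from 40 to 44 mm above the tip. Handle above the collar: see pin_handle.
- rest: Fixed wooden block 62 x 62 mm, 46 mm high, origin at the centre of its underside, with a 13 mm hole down the middle in which the pin stands, collar on the block: lift the pin at least 45 mm to free it.
- cutter: The chip cutter, fixed. Origin on the worktop near the middle of its white base (112 mm in x, 330 mm in y, 18 mm high). Its y runs along the rails from the rod housing (at y = -137 mm, 72 mm high) to the cutting grid (at y = +150 mm, 108 mm high); a black lever lies along its +x side, 74 mm out, below 55 mm height.
- pusher (a joint): Slide of the pusher along the cutter's +y, in m, -0.022 to +0.017: the y of its ear holes in the cutter's frame (their x is 0). It starts drawn back at -0.022 to -0.016 and stays where it is left (friction about 1.5 N). A pin standing in the top ear takes the pusher along when moved sideways. At the right value the pin can pass the eye.
- ear_top (a point): Centre of the 12 mm hole, slightly chamfered, in the upper face of the pusher's top ear, 62 mm above the worktop; moves with the pusher, axes as the cutter's. Top ear 52 to 62 mm, bottom ear 28 to 38 mm high. The pin's tip meets the tab 12 mm below this point; home, it is 40 mm below. A red head, 86 mm high, stands 74 to 93 mm from the hole on the grid side.
- mug: White mug, 80 mm wide, 91 mm high, bystander; origin at the centre of its underside.
- tumbler: Green glass tumbler, 86 mm wide, 97 mm high, bystander; origin at the centre of its underside.
- tin: Low round tin, 86 mm wide, 40 mm high, bystander; origin at the centre of its underside.
- pin_handle (a point): Centre of the pin's orange flat handle, 61 mm above the tip on the pin's axis. The handle reaches from 44 to 78 mm above the tip, is 30 mm wide along the pin's x and 14 mm thick along its y (grasp across the thickness).
- rod_exit (a point): Point on the housing where the rod comes out. The rod is rigid and ends in a level tab, 10 mm thick, 40 to 50 mm above the worktop, between the pusher's ears. The tab's vertical 12 mm eye lies at the cutter's x = 0 and at an unmeasured y between -12 and +12 mm (the rod's length setting varies), hidden by the top ear. The tab fills the yoke all round the eye.
There are look-alikes about, which are no part of the job. Of the things that look like the pin, the smallest one is meant.

How it is judged:
By the outcome, as a careful person would: the job done as asked, in the order asked, and still so for the second after the job is handed in, with the robot touching nothing.
It also fails if it takes over 64 s, if anything falls off the work surface, if the arm or the gripper's body presses on something with over 40 N, if the wrist force passes 120 N, or if a joint passes its speed limit or range.

ROBOT

A 6-joint arm with a two-finger parallel gripper is mounted at the origin on a cart in front of the work surface, level with it; the furniture and walls round the work are solid. World frame = base frame: x ahead of the robot, y to its left, z up, the work surface at z = 0. Lengths are in m, angles in rad, forces in N, time in s.
With the tool pointing down it reaches from about 0.25 to 0.725 m from the base axis. Payload 9.7 kg.
Tool frame: the origin (TCP) lies at the centre of the arm's flange, where the gripper is bolted on; the fingertips stand 173 mm ahead of it and the grasp point (between the pads) lies 155 mm ahead of it; z points along the fingers, y is the line along which they close (so a half turn about z gives the same grasp; the last joint's range is limited). The gripper opens to 85 mm and grips with 20 to 120 N. Pads are 22 mm wide; open, the fingers measure 114 mm over their backs; the gripper's body (76 mm by 85 mm) begins 54 mm behind the grasp point. The pads swing forward as they close: fully open they stand 13 mm farther back than shut.
Start: joints at [-1.225, 0.087, 0.176, 1.66, 0, 1.571], TCP at [0.186, -0.517, 0.405] pointing down, gripper open.
Joint ranges: [-3.13, 3.13], [-0.85, 1.81], [-1.15, 1.24], [-2.2, 2.28], [-1.44, 1.52], [-3.14, 3.14]. Speed limits (rad/s): [2.22, 2.22, 2.57, 3.14, 3.14, 3.14].

INTERFACE

Orientations are given as [roll, pitch, yaw] about the fixed x, y, z axes, in that order (R = Rz(yaw) Ry(pitch) Rx(roll)).
In Python, from bench import * gives the robot as it stands.
- The arm moves only by the tool carry_out, never from a script. Its argument "rows" is a list of rows, each an object with "grip": the opening, from -1 (shut) to 1 (fully open); "slide": the shift along the tool's x, y, z in m, a list of three; "angular": the turn, a rotation vector about the tool's x, y, z in degrees, a list of three. A call has 1 to 5 rows; each row is the pose to reach, as a shift and turn from the pose commanded when the call began, along the tool's axes at that moment; what a row does not reach only later rows make up. A row lasts 1/10 s, in which the tool goes at most 50 mm and 8.59 degrees, less where a joint would pass 70% of its speed; a pose out of reach is approached as far as the arm can. A call with a gripper value outside its range is refused whole. The fingers move at their own pace and stop on an object; "newtons" is the grip in N (left out, the last holds). Time passes only in rows, so rows that repeat a pose let the fingers close. It gives the time, the measured TCP pose, the force, the opening and the grip force at its end, in the units of the state.
- get_obs(): the state, without advancing time (a new reading comes with each control period).
- read_camera(name): name is "scene" or "top"; returns a dict with "img" (480x640x3 uint8, blue, green, red), "intrinsics" (3x3 intrinsics, pixels), "rvec" (rotation vector, rad) and "tvec" (3), from world to camera coordinates, as OpenCV has them. Camera axes: x right, y down, z forward; pixel columns grow to the right and rows downward; lengths in m; the calibration is good to about 2 mm. A picture is of the moment at which its call begins. There is no depth.
- hand_in(): hands the job in; it is judged then, once.
The state is a dict: "time_s": time; "joint_positions": joint angles; "joint_velocities": joint speeds; "tau": joint torques, N m; "ee_pos": TCP position; "tcp_rot": TCP orientation; "ft_force": force on the tool from outside, world axes, zero at the start; "ft_torque": the same for the moment, N m; "grip_width": opening from 0.0 (shut) to 1.0 (fully open); "grip_force": force on a finger pad.
Only numpy, scipy, OpenCV 4.12 (cv2) and the standard library are available. Lean on these libraries where they do the work, as an engineer would, in place of code of your own. Each camera call takes 0.05 s, during which the arm holds its last target. There are 200 camera calls.

## Working session

There is one attempt and no reset: what is moved stays moved. The work goes in short steps, Python scripts to look and compute and a tool call to move; the robot and the scene stay as the last step left them, time stands still between calls to the robot, and variables do not carry over. Pictures are saved under pics/ and viewed, at most 10 in all, crops included, and the job is handed in when it is done.

Besides the shell and the picture viewer there is one more tool, called after "Call:" as name([rows], argument=value, ...), one row to a line, values as JSON. carry_out: Moves the arm, as the interface text tells. Its arguments: {"type":"object","properties":{"rows":{"type":"array"},"newtons":{"type":"number"}},"required":["rows"]}

```bash
mkdir -p pics; cat > h.py <<'E'
from bench import *
import numpy as np, cv2
def cam(n,save=None):
    c=read_camera(n)
    if save: cv2.imwrite('pics/'+save,c['img'])
    np.savez('%s.npz'%n,**c)
    return c
def load(n): return dict(np.load('%s.npz'%n))
def ray(c,u,v):
    R=cv2.Rodrigues(np.array(c['rvec'],float))[0]; t=np.array(c['tvec'],float).ravel()
    d=R.T@np.linalg.inv(np.array(c['intrinsics']))@np.array([u,v,1.]); return -R.T@t,d
def onz(c,u,v,z):
    o,d=ray(c,u,v); return o+d*(z-o[2])/d[2]
def proj(c,P):
    return cv2.projectPoints(np.array(P,float).reshape(-1,3),np.array(c['rvec'],float),np.array(c['tvec'],float),np.array(c['intrinsics'],float),None)[0].reshape(-1,2)
E
python3 - <<'E'
from h import *
for n in('scene','top'):
    c=cam(n,n+'0.png'); print(n,ray(c,320,240),c['intrinsics'][0])
print(get_obs())
E
```

```text
scene (array([0.08068932, 0.62395248, 0.89748727]), array([ 0.37271162, -0.5617078 , -0.73875613])) [499.48910932   0.         317.43507597]
top (array([0.39605749, 0.00966431, 1.00620872]), array([ 0.10372704,  0.01718893, -0.99478171])) [444.12977591   0.         323.47415269]
{'time_s': 0.1, 'joint_positions': array([-1.22499192e+00,  8.73950198e-02,  1.75235392e-01,  1.65980105e+00,
        1.01821782e-05,  1.57077134e+00]), 'joint_velocities': array([ 1.00133020e-03,  7.51139527e-05,  2.65713926e-03,  1.99028054e-03,
       -2.11289190e-04, -1.74661498e-03]), 'tau': array([ 3.59029048e-05, -5.21559620e+01,  4.65655589e+01,  1.59586372e-02,
       -1.95863754e-05,  7.92056937e-06]), 'ee_pos': array([ 0.18642648, -0.51744394,  0.40407068]), 'tcp_rot': array([-3.14042830e+00, -1.02112606e-05,  3.45829381e-01]), 'ft_force': array([ 0.31476976,  0.20349903, -0.17050578]), 'ft_torque': array([0.01451196, 0.00441267, 0.02484745]), 'grip_force': 0.0, 'grip_width': 0.997522925344015}
```

View pics/scene0.png

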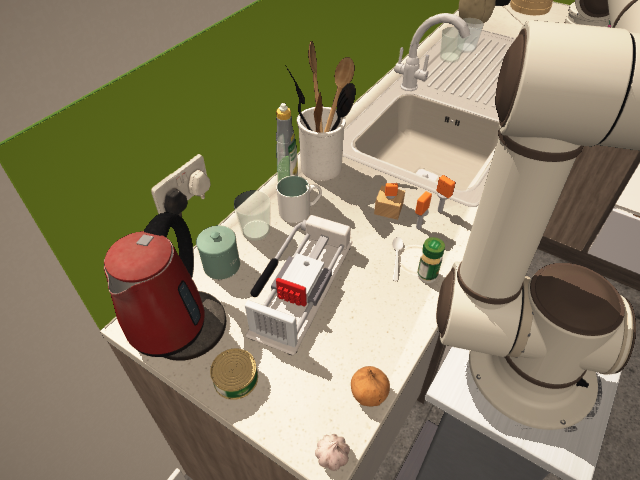

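View pics/top0.png

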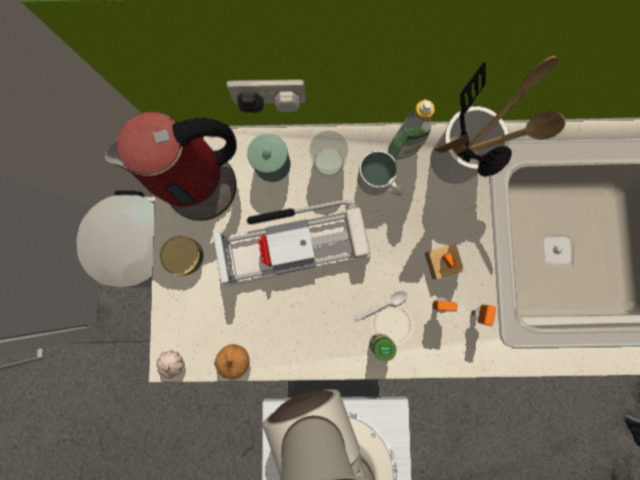

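```bash
python3 - <<'E'
from h import *
t=load('top')['img']; s=load('scene')['img']
a=cv2.resize(t[195:295,205:375],(800,470),interpolation=cv2.INTER_CUBIC)
b=cv2.resize(t[230:340,420:510],(327,400),interpolation=cv2.INTER_CUBIC)
d=cv2.resize(s[165:235,365:465],(470,400)[:2],interpolation=cv2.INTER_CUBIC)
cv2.imwrite('pics/c1.png',a); cv2.imwrite('pics/c2.png',np.hstack([b,d]))
for n,i in(('top',t),('scene',s)):
    c=load(n)
    h=cv2.cvtColor(i,cv2.COLOR_BGR2HSV)
    m=cv2.inRange(h,(3,190,120),(14,255,255))
    for k in cv2.findContours(m,0,1)[0]:
        if cv2.contourArea(k)>20:
            r=cv2.minAreaRect(k); print(n,cv2.contourArea(k),r, onz(c,*r[0],.08).round(3))
E
```

```text
top 134.0 ((489.0135192871094, 314.9189147949219), (8.877545356750488, 17.91948890686035), 9.462322235107422) [ 0.333 -0.317  0.08 ]
top 119.5 ((446.0, 305.5), (7.0, 18.0), 90.0) [ 0.353 -0.231  0.08 ]
top 77.0 ((450.3600158691406, 259.48004150390625), (14.800000190734863, 6.800000190734863), 53.13010025024414) [ 0.447 -0.245  0.08 ]
scene 184.5 ((422.5294189453125, 203.38235473632812), (11.399173736572266, 22.313274383544922), 14.03624439239502) [ 0.355 -0.23   0.08 ]
scene 123.0 ((391.0, 189.5), (11.0, 12.0), 90.0) [ 0.44  -0.232  0.08 ]
scene 238.5 ((444.95587158203125, 186.07351684570312), (18.521846771240234, 16.63536262512207), 30.963754653930664) [ 0.336 -0.316  0.08 ]
```

View pics/c1.png

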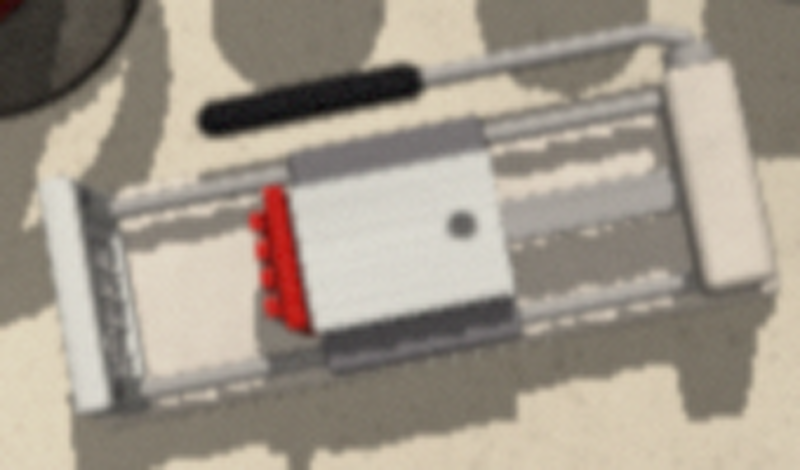

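View pics/c2.png

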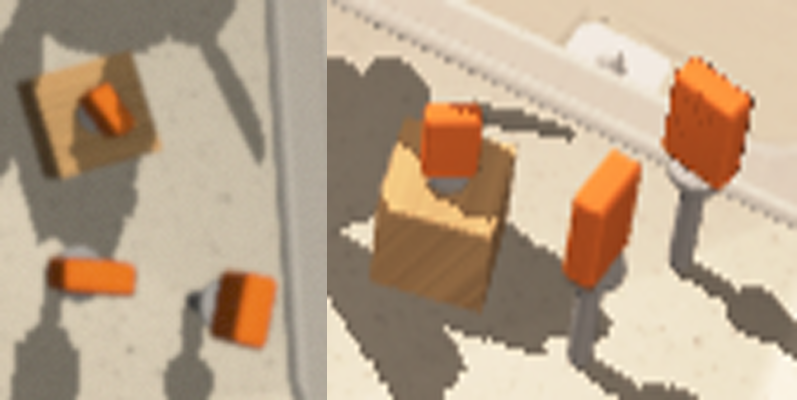

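The pin in the rest is the smallest of the three, with its handle top at top (450,259). The ear hole is at about top (303,243).

```bash
python3 - <<'E'
from h import *
c=load('top');s=load('scene')
f=lambda x,y,S,ox,oy:((x+.5)/S-.5+ox,(y+.5)/S-.5+oy)
# hole: dark blob centroid
g=cv2.cvtColor(c['img'],cv2.COLOR_BGR2GRAY)[236:250,296:310].astype(float)
w=np.clip(np.median(g)-12-g,0,None); yy,xx=np.mgrid[236:250,296:310]
hu,hv=(w*xx).sum()/w.sum(),(w*yy).sum()/w.sum()
H=onz(c,hu,hv,.062);print('hole',hu,hv,H, 'scene px',proj(s,H))
for a,b in(((292,183),(485,150)),((315,332),(515,297))):
    P=[onz(c,*f(*q,4.7,205,195),.062) for q in(a,b)];d=P[0]-P[1];print('cutter y',P,d,np.degrees(np.arctan2(d[1],d[0])))
P=[onz(c,*f(*q,3.635,420,230),.046) for q in((38,75),(130,52),(160,148),(62,177))]
print('rest',np.array(P).round(3),np.mean(P,0),[np.linalg.norm(P[i]-P[i-1]).round(3) for i in range(4)])
# handle top face: bright orange
h=cv2.cvtColor(c['img'],cv2.COLOR_BGR2HSV)[248:272,438:462]
m=cv2.inRange(h,(3,190,120),(14,255,255));print(np.where(m>0,h[...,2],0)[4:20,4:20])
# handle top in scene: crop corners of front (camera) face top edge and back edge
for q in((423,107),(481,107),(421,177),(479,180)):print('sc',onz(s,*f(*q,1,0,0),.084) if 0 else onz(s,(q[0]-327+.5)/4.7-.5+365,(q[1]+.5)/5.714-.5+165,.084))
E
```

```text
hole 302.6963845521775 242.40221857025472 [0.49001498 0.06303081 0.062     ] scene px [[305.79949562 263.40792634]]
cutter y [array([0.51046916, 0.13996161, 0.062     ]), array([0.52405091, 0.05170879, 0.062     ])] [-0.01358175  0.08825282  0.        ] 98.74894854494313
cutter y [array([0.44245774, 0.12958229, 0.062     ]), array([0.45669691, 0.03895267, 0.062     ])] [-0.01423917  0.09062962  0.        ] 98.9289712842041
rest [[ 0.47  -0.211  0.046]
 [ 0.482 -0.267  0.046]
 [ 0.425 -0.281  0.046]
 [ 0.409 -0.223  0.046]] [ 0.44657323 -0.24537336  0.046     ] [np.float64(0.062), np.float64(0.057), np.float64(0.059), np.float64(0.061)]
[[  0   0   0   0   0   0   0   0   0   0   0   0   0   0   0   0]
 [  0   0   0   0   0   0 185 196   0   0   0   0   0   0   0   0]
 [  0   0   0   0 193 210 224 225 204   0   0   0   0   0   0   0]
 [  0   0 154 184 220 229 233 233 223 179   0   0   0   0   0   0]
 [  0   0 133 185 224 233 234 234 232 214 148   0   0   0   0   0]
 [  0   0   0 157 205 228 233 235 233 223 166   0   0   0   0   0]
 [  0   0   0 123 171 216 230 234 234 223 173   0   0   0   0   0]
 [  0   0   0   0 131 183 220 231 233 223 173 143   0   0   0   0]
 [  0   0   0   0   0 145 194 224 231 223 176 147 135   0   0   0]
 [  0   0   0   0   0   0 154 205 227 226 192 159 144 138   0   0]
 [  0   0   0   0   0   0   0 168 216 228 217 169 147 143   0   0]
 [  0   0   0   0   0   0   0 129 184 221 220 174 149 145 142   0]
 [  0   0   0   0   0   0   0   0 142 191 209 171 150 140   0   0]
 [  0   0   0   0   0   0   0   0   0 153 184 163 144 132   0   0]
 [  0   0   0   0   0   0   0   0   0 121 147 142 131   0   0   0]
 [  0   0   0   0   0   0   0   0   0   0   0   0   0   0   0   0]]
sc [ 0.46160678 -0.24013789  0.084     ]
sc [ 0.4362639  -0.25679408  0.084     ]
sc [ 0.44124332 -0.2003132   0.084     ]
sc [ 0.41566962 -0.21491021  0.084     ]
```

```bash
cat >> h.py <<'E'
from scipy.spatial.transform import Rotation as Ro
def to(p,yaw):
    o=get_obs(); R=Ro.from_euler('xyz',o['tcp_rot']); T=Ro.from_euler('xyz',[180,0,yaw],degrees=True)
    p=np.array(p,float)
    print('slide mm',(R.inv().apply(p-o['ee_pos'])*1000).round(1),'ang',np.degrees((R.inv()*T).as_rotvec()).round(2))
    print('t',o['time_s'],'pos',o['ee_pos'].round(4),'F',o['ft_force'].round(2),'grip',round(o['grip_width'],3),round(o['grip_force'],1))
E
python3 - <<'E'
from h import *
to([.4466,-.2454,.30],35)
c=load('top');s=load('scene')
for yaw in(32,37):
  a=np.radians(yaw);e=np.array([np.cos(a),np.sin(a),0]);n=np.array([-e[1],e[0],0]);C=np.array([.4466,-.2454,.084])
  P=[C+i*.015*e+j*.007*n for i,j in((-1,-1),(-1,1),(1,1),(1,-1))]
  print(yaw,proj(c,P).round(1).tolist(),proj(s,P).round(1).tolist())
E
```

```text
slide mm [ 337.  -167.6  104.3] ang [-7.000e-02 -1.000e-02 -1.519e+01]
t 0.1 pos [ 0.1864 -0.5174  0.4041] F [ 0.31  0.2  -0.17] grip 0.998 0.0
32 [[458.3, 263.8], [452.7, 267.5], [444.4, 255.4], [449.9, 251.7]] [[397.4, 182.6], [397.8, 186.3], [385.5, 186.2], [385.2, 182.4]]
37 [[458.6, 263.2], [453.4, 267.4], [444.0, 256.0], [449.2, 251.8]] [[397.0, 182.2], [398.0, 186.0], [385.8, 186.5], [385.0, 182.7]]
```

Call:
carry_out([
  {"grip": 1, "slide": [0.337, -0.168, 0.06], "angular": [0, 0, -15]},
  {"grip": 1, "slide": [0.337, -0.168, 0.06], "angular": [0, 0, -15]},
  {"grip": 1, "slide": [0.337, -0.168, 0.08], "angular": [0, 0, -15]},
  {"grip": 1, "slide": [0.337, -0.168, 0.104], "angular": [0, 0, -15]},
  {"grip": 1, "slide": [0.337, -0.168, 0.104], "angular": [0, 0, -15]},
])

```text
time_s: 0.6
ee_pos: [0.3547, -0.3407, 0.3452]
tcp_rot: [3.141, -0.0, 0.607]
ft_force: [0.0, 0.3, -0.5]
grip_width: 1.006
grip_force: 0.0
```

```bash
python3 -c "
from h import *
to([.4466,-.2454,.26],35)"
```

```text
slide mm [129.9 -25.8  85.2] ang [ 0.02 -0.   -0.2 ]
t 0.6 pos [ 0.3547 -0.3407  0.3452] F [ 0.01  0.26 -0.49] grip 1.006 0.0
```

Call:
carry_out([
  {"grip": 1, "slide": [0.13, -0.026, 0.045], "angular": [0, 0, 0]},
  {"grip": 1, "slide": [0.13, -0.026, 0.045], "angular": [0, 0, 0]},
  {"grip": 1, "slide": [0.13, -0.026, 0.045], "angular": [0, 0, 0]},
  {"grip": 1, "slide": [0.13, -0.026, 0.045], "angular": [0, 0, 0]},
  {"grip": 1, "slide": [0.13, -0.026, 0.045], "angular": [0, 0, 0]},
])

```text
time_s: 1.1
ee_pos: [0.4459, -0.246, 0.3003]
tcp_rot: [-3.14, 0.001, 0.61]
ft_force: [-0.2, -0.4, 0.2]
grip_width: 0.997
grip_force: 0.0
```

```bash
python3 -c "
from h import *
to([.4466,-.2454,.2275],35)"
```

```text
slide mm [ 1.  -0.  72.8] ang [-0.06  0.05 -0.07]
t 1.1 pos [ 0.4459 -0.246   0.3003] F [-0.18 -0.41  0.17] grip 0.997 0.0
```

Call:
carry_out([
  {"grip": 1, "slide": [0.001, 0, 0.04], "angular": [0, 0, 0]},
  {"grip": 1, "slide": [0.001, 0, 0.06], "angular": [0, 0, 0]},
  {"grip": 1, "slide": [0.001, 0, 0.072], "angular": [0, 0, 0]},
  {"grip": 1, "slide": [0.001, 0, 0.072], "angular": [0, 0, 0]},
  {"grip": 0, "slide": [0.001, 0, 0.072], "angular": [0, 0, 0]},
], newtons=30)

```text
time_s: 1.6
ee_pos: [0.4464, -0.2468, 0.23]
tcp_rot: [3.14, -0.0, 0.607]
ft_force: [0.4, -0.3, 0.6]
grip_width: 0.857
grip_force: 0.0
```

Call:
carry_out([
  {"grip": -1, "slide": [0, 0, 0], "angular": [0, 0, 0]},
  {"grip": -1, "slide": [0, 0, 0], "angular": [0, 0, 0]},
  {"grip": -1, "slide": [0, 0, 0], "angular": [0, 0, 0]},
  {"grip": -1, "slide": [0, 0, 0], "angular": [0, 0, 0]},
  {"grip": -1, "slide": [0, 0, 0], "angular": [0, 0, 0]},
], newtons=30)

```text
time_s: 2.1
ee_pos: [0.4466, -0.2462, 0.2293]
tcp_rot: [3.141, -0.0, 0.608]
ft_force: [-1.0, 0.5, 3.6]
grip_width: 0.155
grip_force: 30.5
```

Call:
carry_out([
  {"grip": -1, "slide": [0, 0, 0], "angular": [0, 0, 0]},
  {"grip": -1, "slide": [0, 0, 0], "angular": [0, 0, 0]},
  {"grip": -1, "slide": [0, 0, 0], "angular": [0, 0, 0]},
  {"grip": -1, "slide": [0, 0, 0], "angular": [0, 0, 0]},
  {"grip": -1, "slide": [0, 0, 0], "angular": [0, 0, 0]},
])

```text
time_s: 2.6
ee_pos: [0.4466, -0.2462, 0.2293]
tcp_rot: [3.141, -0.0, 0.608]
ft_force: [-0.2, 0.9, 5.5]
grip_width: 0.159
grip_force: 30.7
```

Call:
carry_out([
  {"grip": -1, "slide": [0, 0, -0.015], "angular": [0, 0, 0]},
  {"grip": -1, "slide": [0, 0, -0.035], "angular": [0, 0, 0]},
  {"grip": -1, "slide": [0, 0, -0.06], "angular": [0, 0, 0]},
  {"grip": -1, "slide": [0, 0, -0.09], "angular": [0, 0, 0]},
  {"grip": -1, "slide": [0, 0, -0.1], "angular": [0, 0, 0]},
], newtons=40)

```text
time_s: 3.1
ee_pos: [0.4467, -0.2462, 0.3324]
tcp_rot: [3.138, -0.002, 0.608]
ft_force: [-0.3, 0.6, -0.4]
grip_width: 0.155
grip_force: 39.8
```

```bash
python3 -c "
from h import *
to([.4900,.0630,.33],9)"
```

```text
slide mm [ 212.1 -229.2    1.9] ang [ 0.17 -0.14 25.82]
t 3.1 pos [ 0.4467 -0.2462  0.3324] F [-0.31  0.65 -0.38] grip 0.155 39.8
```

Call:
carry_out([
  {"grip": -1, "slide": [0.21, -0.227, 0], "angular": [0, 0, 26]},
  {"grip": -1, "slide": [0.21, -0.227, 0], "angular": [0, 0, 26]},
  {"grip": -1, "slide": [0.21, -0.227, 0], "angular": [0, 0, 26]},
  {"grip": -1, "slide": [0.21, -0.227, 0], "angular": [0, 0, 26]},
  {"grip": -1, "slide": [0.21, -0.227, 0], "angular": [0, 0, 26]},
])

```text
time_s: 3.6
ee_pos: [0.4787, -0.014, 0.3287]
tcp_rot: [-3.142, 0.0, 0.151]
ft_force: [2.4, -0.4, -0.2]
grip_width: 0.16
grip_force: 39.8
```

```bash
python3 -c "
from h import *
to([.4900,.0630,.31],9)"
```

```text
slide mm [ 22.7 -74.4  18.7] ang [-0.    0.01 -0.34]
t 3.6 pos [ 0.4787 -0.014   0.3287] F [ 2.4  -0.43 -0.17] grip 0.16 39.8
```

Call:
carry_out([
  {"grip": -1, "slide": [0.022, -0.07, 0.018], "angular": [0, 0, 0]},
  {"grip": -1, "slide": [0.022, -0.07, 0.018], "angular": [0, 0, 0]},
  {"grip": -1, "slide": [0.022, -0.07, 0.018], "angular": [0, 0, 0]},
  {"grip": -1, "slide": [0.022, -0.07, 0.018], "angular": [0, 0, 0]},
  {"grip": -1, "slide": [0.022, -0.07, 0.018], "angular": [0, 0, 0]},
])

```text
time_s: 4.1
ee_pos: [0.49, 0.0562, 0.311]
tcp_rot: [3.141, 0.0, 0.153]
ft_force: [0.2, -0.2, -1.6]
grip_width: 0.155
grip_force: 39.7
```

```bash
python3 - <<'E'
from h import *
to([.4900,.0630,.31],9)
o=get_obs();print(o['tcp_rot'])
s=cam('scene');p=o['ee_pos'];tip=p-[0,0,.223]
print(proj(s,[tip,tip+[0,0,.04],tip+[0,0,.061],[.49,.063,.062]]))
i=s['img'][190:290,250:370];cv2.imwrite('pics/s1.png',cv2.resize(i,(720,600),interpolation=cv2.INTER_CUBIC))
E
```

```text
slide mm [ 1.1 -6.7  1. ] ang [ 0.01  0.01 -0.22]
t 4.1 pos [0.49   0.0562 0.311 ] F [ 0.24 -0.16 -1.62] grip 0.155 39.7
[3.14142660e+00 1.14372374e-04 1.53164866e-01]
[[307.35698093 253.61034847]
 [306.97105505 241.0404028 ]
 [306.75963788 234.1543594 ]
 [305.81323332 263.4017214 ]]
```

View pics/s1.png

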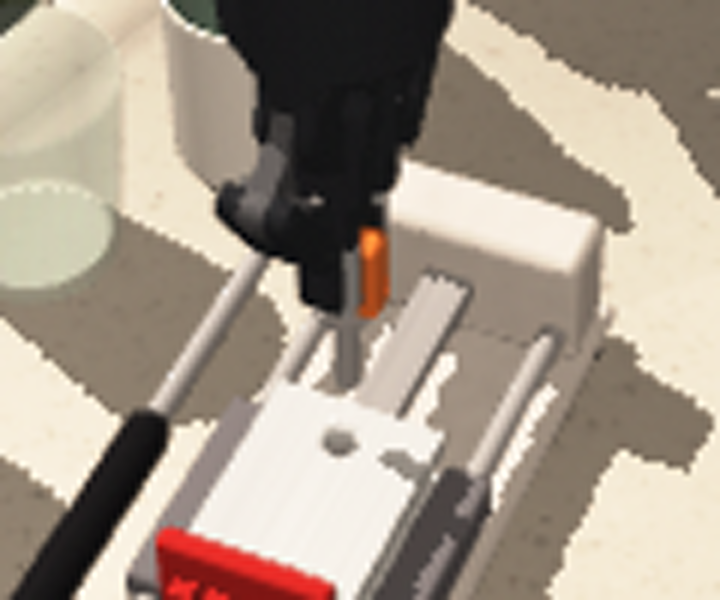

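The pin hangs vertically with its tip at scene (307.4,255), just behind the hole at scene (306.1,263). That agrees with what I predicted.

```bash
python3 - <<'E'
from h import *
s=load('scene')
g=cv2.cvtColor(s['img'],cv2.COLOR_BGR2GRAY)[257:270,299:312].astype(float); yy,xx=np.mgrid[257:270,299:312]
w=np.clip(np.median(g)-25-g,0,None);print((g).astype(int)); u,v=(w*xx).sum()/w.sum(),(w*yy).sum()/w.sum();print(u,v,onz(s,u,v,.062))
print('tip scene',onz(s,307.4,253.5,.311-.223))
to([.4905,.0630,.31],9)
E
```

```text
[[241 241 242 241 241 243 242 239 242 242 233 212 203]
 [241 242 242 241 243 242 241 241 242 243 242 240 238]
 [241 242 241 241 242 242 246 242 243 243 242 241 241]
 [241 241 241 243 242 241 241 231 240 239 242 241 242]
 [242 241 242 242 240 214 193 211 220 227 234 241 243]
 [241 241 242 242 227 167 152 151 154 176 235 242 242]
 [240 242 242 239 206 127 136 140 139 145 215 243 241]
 [241 242 241 238 212 127 122 125 120 126 171 242 241]
 [242 242 240 240 240 214 124 110 116 185 239 241 243]
 [242 241 240 242 243 242 237 217 236 240 241 242 242]
 [241 241 241 243 243 243 241 240 242 243 241 243 241]
 [241 241 243 243 244 242 241 241 243 241 242 242 241]
 [240 242 243 243 243 241 241 243 242 241 242 241 242]]
306.10248249522596 263.4640356460853 [0.48937629 0.06279877 0.062     ]
tip scene [0.49003598 0.05593924 0.088     ]
slide mm [ 1.6 -6.9  1.1] ang [ 0.01 -0.01 -0.26]
t 4.15 pos [0.49   0.056  0.3111] F [ 1.49  0.42 -0.56] grip 0.155 39.7
```

Call:
carry_out([
  {"grip": -1, "slide": [0.0008, -0.0068, 0], "angular": [0, 0, 0]},
  {"grip": -1, "slide": [0.0008, -0.0068, 0.01], "angular": [0, 0, 0]},
  {"grip": -1, "slide": [0.0008, -0.0068, 0.02], "angular": [0, 0, 0]},
  {"grip": -1, "slide": [0.0008, -0.0068, 0.022], "angular": [0, 0, 0]},
  {"grip": -1, "slide": [0.0008, -0.0068, 0.022], "angular": [0, 0, 0]},
])

```text
time_s: 4.65
ee_pos: [0.4895, 0.0636, 0.288]
tcp_rot: [-3.142, 0.001, 0.154]
ft_force: [-0.3, -0.5, -1.2]
grip_width: 0.157
grip_force: 39.7
```

Call:
carry_out([
  {"grip": -1, "slide": [0, 0, 0.001], "angular": [0, 0, 0]},
  {"grip": -1, "slide": [0, 0, 0.002], "angular": [0, 0, 0]},
  {"grip": -1, "slide": [0, 0, 0.003], "angular": [0, 0, 0]},
  {"grip": -1, "slide": [0, 0, 0.004], "angular": [0, 0, 0]},
  {"grip": -1, "slide": [0, 0, 0.005], "angular": [0, 0, 0]},
])

```text
time_s: 5.15
ee_pos: [0.4897, 0.0637, 0.2838]
tcp_rot: [3.141, -0.0, 0.154]
ft_force: [-0.6, -0.7, -0.2]
grip_width: 0.158
grip_force: 39.8
```

Call:
carry_out([
  {"grip": -1, "slide": [0, 0.0005, 0.0005], "angular": [0, 0, 0]},
  {"grip": -1, "slide": [0, 0.0005, 0.001], "angular": [0, 0, 0]},
  {"grip": -1, "slide": [0, 0.0005, 0.0015], "angular": [0, 0, 0]},
  {"grip": -1, "slide": [0, 0.0005, 0.002], "angular": [0, 0, 0]},
  {"grip": -1, "slide": [0, 0.0005, 0.0025], "angular": [0, 0, 0]},
])

```text
time_s: 5.65
ee_pos: [0.4898, 0.0632, 0.2813]
tcp_rot: [-3.142, -0.0, 0.154]
ft_force: [-0.2, -0.2, -0.3]
grip_width: 0.157
grip_force: 39.8
```

Call:
carry_out([
  {"grip": -1, "slide": [0, 0, 0.0005], "angular": [0, 0, 0]},
  {"grip": -1, "slide": [0, 0, 0.001], "angular": [0, 0, 0]},
  {"grip": -1, "slide": [0, 0, 0.0015], "angular": [0, 0, 0]},
  {"grip": -1, "slide": [0, 0, 0.002], "angular": [0, 0, 0]},
  {"grip": -1, "slide": [0, 0, 0.0025], "angular": [0, 0, 0]},
])

```text
time_s: 6.15
ee_pos: [0.4898, 0.0632, 0.2788]
tcp_rot: [-3.142, -0.0, 0.154]
ft_force: [0.3, 0.5, -0.8]
grip_width: 0.156
grip_force: 39.8
```

Call:
carry_out([
  {"grip": -1, "slide": [0, 0, 0.001], "angular": [0, 0, 0]},
  {"grip": -1, "slide": [0, 0, 0.002], "angular": [0, 0, 0]},
  {"grip": -1, "slide": [0, 0, 0.003], "angular": [0, 0, 0]},
  {"grip": -1, "slide": [0, 0, 0.0035], "angular": [0, 0, 0]},
  {"grip": -1, "slide": [0, 0, 0.004], "angular": [0, 0, 0]},
])

```text
time_s: 6.65
ee_pos: [0.4898, 0.0632, 0.2748]
tcp_rot: [-3.142, 0.0, 0.154]
ft_force: [-0.0, -0.1, -0.6]
grip_width: 0.156
grip_force: 39.8
```

Call:
carry_out([
  {"grip": -1, "slide": [0, 0, 0.0003], "angular": [0, 0, 0]},
  {"grip": -1, "slide": [0, 0, 0.0006], "angular": [0, 0, 0]},
  {"grip": -1, "slide": [0, 0, 0.0009], "angular": [0, 0, 0]},
  {"grip": -1, "slide": [0, 0, 0.0012], "angular": [0, 0, 0]},
  {"grip": -1, "slide": [0, 0, 0.0015], "angular": [0, 0, 0]},
])

```text
time_s: 7.15
ee_pos: [0.4898, 0.0632, 0.2733]
tcp_rot: [-3.142, -0.0, 0.154]
ft_force: [0.5, -0.1, -1.2]
grip_width: 0.154
grip_force: 39.8
```

Call:
carry_out([
  {"grip": -1, "slide": [0, 0, 0.0003], "angular": [0, 0, 0]},
  {"grip": -1, "slide": [0, 0, 0.0006], "angular": [0, 0, 0]},
  {"grip": -1, "slide": [0, 0, 0.0009], "angular": [0, 0, 0]},
  {"grip": -1, "slide": [0, 0, 0.0012], "angular": [0, 0, 0]},
  {"grip": -1, "slide": [0, 0, 0.0015], "angular": [0, 0, 0]},
])

```text
time_s: 7.65
ee_pos: [0.4898, 0.0632, 0.2732]
tcp_rot: [3.142, -0.001, 0.154]
ft_force: [-4.7, -1.1, 13.5]
grip_width: 0.157
grip_force: 41.6
```

Contact with the tab at tip height 50 mm, as expected. I'll ease off to a light press and slide towards the grid in small steps.

Call:
carry_out([
  {"grip": -1, "slide": [0, 0, -0.001], "angular": [0, 0, 0]},
  {"grip": -1, "slide": [0, -0.0005, -0.001], "angular": [0, 0, 0]},
  {"grip": -1, "slide": [0, -0.001, -0.001], "angular": [0, 0, 0]},
  {"grip": -1, "slide": [0, -0.0015, -0.001], "angular": [0, 0, 0]},
  {"grip": -1, "slide": [0, -0.002, -0.001], "angular": [0, 0, 0]},
])

```text
time_s: 8.15
ee_pos: [0.4896, 0.0647, 0.2733]
tcp_rot: [3.14, -0.0, 0.153]
ft_force: [-2.3, -4.5, 5.3]
grip_width: 0.162
grip_force: 40.6
```

Call:
carry_out([
  {"grip": -1, "slide": [0, -0.0004, 0], "angular": [0, 0, 0]},
  {"grip": -1, "slide": [0, -0.0008, 0], "angular": [0, 0, 0]},
  {"grip": -1, "slide": [0, -0.0012, 0], "angular": [0, 0, 0]},
  {"grip": -1, "slide": [0, -0.0016, 0], "angular": [0, 0, 0]},
  {"grip": -1, "slide": [0, -0.002, 0], "angular": [0, 0, 0]},
])

```text
time_s: 8.65
ee_pos: [0.4893, 0.0667, 0.2732]
tcp_rot: [3.14, -0.0, 0.153]
ft_force: [-2.1, -5.0, 5.5]
grip_width: 0.156
grip_force: 40.7
```

Call:
carry_out([
  {"grip": -1, "slide": [-0.0002, -0.0004, 0], "angular": [0, 0, 0]},
  {"grip": -1, "slide": [-0.0003, -0.0008, 0], "angular": [0, 0, 0]},
  {"grip": -1, "slide": [-0.0003, -0.0012, 0], "angular": [0, 0, 0]},
  {"grip": -1, "slide": [-0.0003, -0.0016, 0], "angular": [0, 0, 0]},
  {"grip": -1, "slide": [-0.0003, -0.002, 0], "angular": [0, 0, 0]},
])

```text
time_s: 9.15
ee_pos: [0.4888, 0.0687, 0.2732]
tcp_rot: [3.14, -0.001, 0.153]
ft_force: [-0.8, -4.6, 5.7]
grip_width: 0.157
grip_force: 40.6
```

Call:
carry_out([
  {"grip": -1, "slide": [0, -0.0004, 0], "angular": [0, 0, 0]},
  {"grip": -1, "slide": [0, -0.0008, 0], "angular": [0, 0, 0]},
  {"grip": -1, "slide": [0, -0.0012, 0], "angular": [0, 0, 0]},
  {"grip": -1, "slide": [0, -0.0016, 0], "angular": [0, 0, 0]},
  {"grip": -1, "slide": [0, -0.002, 0], "angular": [0, 0, 0]},
])

```text
time_s: 9.65
ee_pos: [0.4884, 0.0707, 0.2732]
tcp_rot: [3.14, -0.001, 0.153]
ft_force: [-1.1, -5.1, 6.5]
grip_width: 0.155
grip_force: 40.6
```

Call:
carry_out([
  {"grip": -1, "slide": [0, -0.0004, 0], "angular": [0, 0, 0]},
  {"grip": -1, "slide": [0, -0.0008, 0], "angular": [0, 0, 0]},
  {"grip": -1, "slide": [0, -0.0012, 0], "angular": [0, 0, 0]},
  {"grip": -1, "slide": [0, -0.0016, 0], "angular": [0, 0, 0]},
  {"grip": -1, "slide": [0, -0.002, 0], "angular": [0, 0, 0]},
])

```text
time_s: 10.15
ee_pos: [0.4881, 0.0727, 0.2732]
tcp_rot: [3.14, -0.001, 0.153]
ft_force: [-1.6, -4.7, 5.1]
grip_width: 0.155
grip_force: 40.6
```

Call:
carry_out([
  {"grip": -1, "slide": [0, -0.0004, 0], "angular": [0, 0, 0]},
  {"grip": -1, "slide": [0, -0.0008, 0], "angular": [0, 0, 0]},
  {"grip": -1, "slide": [0, -0.0012, 0], "angular": [0, 0, 0]},
  {"grip": -1, "slide": [0, -0.0016, 0], "angular": [0, 0, 0]},
  {"grip": -1, "slide": [0, -0.002, 0], "angular": [0, 0, 0]},
])

```text
time_s: 10.65
ee_pos: [0.4878, 0.0746, 0.2732]
tcp_rot: [3.14, -0.0, 0.153]
ft_force: [-2.1, -4.2, 5.0]
grip_width: 0.153
grip_force: 40.6
```

Call:
carry_out([
  {"grip": -1, "slide": [-0.0001, -0.0004, 0], "angular": [0, 0, 0]},
  {"grip": -1, "slide": [-0.0001, -0.0008, 0], "angular": [0, 0, 0]},
  {"grip": -1, "slide": [-0.0001, -0.0012, 0], "angular": [0, 0, 0]},
  {"grip": -1, "slide": [-0.0001, -0.0016, 0], "angular": [0, 0, 0]},
  {"grip": -1, "slide": [-0.0001, -0.002, 0], "angular": [0, 0, 0]},
])

```text
time_s: 11.15
ee_pos: [0.4875, 0.0757, 0.2732]
tcp_rot: [3.141, -0.0, 0.155]
ft_force: [-2.3, -4.7, 5.3]
grip_width: 0.159
grip_force: 40.6
```

Call:
carry_out([
  {"grip": -1, "slide": [0, 0, 0], "angular": [0, 0, 0]},
  {"grip": -1, "slide": [0, 0, 0], "angular": [0, 0, 0]},
])

```text
time_s: 11.35
ee_pos: [0.4875, 0.0757, 0.2732]
tcp_rot: [3.141, -0.0, 0.155]
ft_force: [-0.6, -4.0, 4.7]
grip_width: 0.157
grip_force: 40.6
```

Call:
carry_out([
  {"grip": -1, "slide": [0, -0.0004, 0], "angular": [0, 0, 0]},
  {"grip": -1, "slide": [0, -0.0008, 0], "angular": [0, 0, 0]},
  {"grip": -1, "slide": [0, -0.001, 0], "angular": [0, 0, 0]},
])

```text
time_s: 11.65
ee_pos: [0.4875, 0.0761, 0.2731]
tcp_rot: [3.141, -0.0, 0.155]
ft_force: [-1.7, -2.9, 5.6]
grip_width: 0.155
grip_force: 40.6
```

Call:
carry_out([
  {"grip": -1, "slide": [0, -0.0004, 0], "angular": [0, 0, 0]},
  {"grip": -1, "slide": [0, -0.0008, 0], "angular": [0, 0, 0]},
  {"grip": -1, "slide": [0, -0.001, 0], "angular": [0, 0, 0]},
])

```text
time_s: 11.95
ee_pos: [0.4874, 0.0766, 0.2731]
tcp_rot: [-3.141, -0.0, 0.156]
ft_force: [-1.4, -3.9, 5.1]
grip_width: 0.156
grip_force: 40.6
```

```bash
python3 - <<'E'
from h import *
o=get_obs()
for k in('joint_positions','tau','ee_pos','tcp_rot','ft_force','ft_torque'):print(k,o[k].round(4))
E
```

```text
joint_positions [ 1.5580e-01 -5.7900e-02 -2.2450e-01  1.4040e+00  3.0000e-04  3.1412e+00]
tau [ 1.73780e+00 -4.09114e+01  4.52915e+01 -9.21800e-01  1.18090e+00
 -3.30000e-03]
ee_pos [0.4874 0.0766 0.2731]
tcp_rot [-3.1413e+00 -2.0000e-04  1.5610e-01]
ft_force [-1.4261 -3.9093  5.1431]
ft_torque [-1.0385  0.3037  0.0217]
```

Joint 6 has run up to its limit and was holding the slide back. Turning the gripper 6° about the pin's axis frees it.

Call:
carry_out([
  {"grip": -1, "slide": [0, 0, 0], "angular": [0, 0, -2]},
  {"grip": -1, "slide": [0, 0, 0], "angular": [0, 0, -4]},
  {"grip": -1, "slide": [0, 0, 0], "angular": [0, 0, -6]},
  {"grip": -1, "slide": [0, 0, 0], "angular": [0, 0, -6]},
])

```text
time_s: 12.35
ee_pos: [0.4874, 0.0767, 0.273]
tcp_rot: [-3.141, -0.0, 0.261]
ft_force: [-1.0, -1.4, 5.4]
grip_width: 0.153
grip_force: 40.5
```

```bash
python3 - <<'E'
from h import *
o=get_obs()
for k in('joint_positions','ee_pos','tcp_rot','ft_force'):print(k,o[k].round(4))
E
```

```text
joint_positions [ 1.5590e-01 -5.7900e-02 -2.2460e-01  1.4038e+00  1.0000e-03  3.0361e+00]
ee_pos [0.4874 0.0767 0.273 ]
tcp_rot [-3.1406e+00 -4.0000e-04  2.6150e-01]
ft_force [-1.0435 -1.3526  5.4332]
```

Call:
carry_out([
  {"grip": -1, "slide": [0, -0.0004, 0], "angular": [0, 0, 0]},
  {"grip": -1, "slide": [0.0001, -0.0008, 0], "angular": [0, 0, 0]},
  {"grip": -1, "slide": [0.0001, -0.0012, 0], "angular": [0, 0, 0]},
  {"grip": -1, "slide": [0.0002, -0.0016, 0], "angular": [0, 0, 0]},
  {"grip": -1, "slide": [0.0002, -0.002, 0], "angular": [0, 0, 0]},
])

```text
time_s: 12.85
ee_pos: [0.4869, 0.0789, 0.2724]
tcp_rot: [-3.14, 0.001, 0.261]
ft_force: [-1.2, -1.9, -0.4]
grip_width: 0.152
grip_force: 39.9
```

The upward force has gone and the tip has dropped, so I'm at the eye. I'll lower gently.

Call:
carry_out([
  {"grip": -1, "slide": [0, -0.0003, 0], "angular": [0, 0, 0]},
  {"grip": -1, "slide": [0, -0.0003, 0.0003], "angular": [0, 0, 0]},
  {"grip": -1, "slide": [0, -0.0003, 0.0006], "angular": [0, 0, 0]},
  {"grip": -1, "slide": [0, -0.0003, 0.0009], "angular": [0, 0, 0]},
  {"grip": -1, "slide": [0, -0.0003, 0.0012], "angular": [0, 0, 0]},
])

```text
time_s: 13.35
ee_pos: [0.4869, 0.0791, 0.2717]
tcp_rot: [-3.14, -0.0, 0.261]
ft_force: [-2.3, -2.3, 0.8]
grip_width: 0.152
grip_force: 39.9
```

Call:
carry_out([
  {"grip": -1, "slide": [0, 0, 0.0003], "angular": [0, 0, 0]},
  {"grip": -1, "slide": [0, 0, 0.0006], "angular": [0, 0, 0]},
  {"grip": -1, "slide": [0, 0, 0.0009], "angular": [0, 0, 0]},
  {"grip": -1, "slide": [0, 0, 0.0012], "angular": [0, 0, 0]},
  {"grip": -1, "slide": [0, 0, 0.0015], "angular": [0, 0, 0]},
])

```text
time_s: 13.85
ee_pos: [0.4869, 0.0791, 0.2701]
tcp_rot: [-3.14, -0.0, 0.261]
ft_force: [-3.0, -3.1, 1.0]
grip_width: 0.154
grip_force: 39.9
```

Call:
carry_out([
  {"grip": -1, "slide": [-0.0003, 0.0002, 0], "angular": [0, 0, 0]},
  {"grip": -1, "slide": [-0.0003, 0.0002, 0.0005], "angular": [0, 0, 0]},
  {"grip": -1, "slide": [-0.0003, 0.0002, 0.001], "angular": [0, 0, 0]},
  {"grip": -1, "slide": [-0.0003, 0.0002, 0.0015], "angular": [0, 0, 0]},
  {"grip": -1, "slide": [-0.0003, 0.0002, 0.002], "angular": [0, 0, 0]},
])

```text
time_s: 14.35
ee_pos: [0.4867, 0.0789, 0.2681]
tcp_rot: [-3.14, -0.0, 0.261]
ft_force: [0.0, -1.3, -0.5]
grip_width: 0.16
grip_force: 39.8
```

Call:
carry_out([
  {"grip": -1, "slide": [0, 0, 0.001], "angular": [0, 0, 0]},
  {"grip": -1, "slide": [0, 0, 0.002], "angular": [0, 0, 0]},
  {"grip": -1, "slide": [0, 0, 0.003], "angular": [0, 0, 0]},
  {"grip": -1, "slide": [0, 0, 0.004], "angular": [0, 0, 0]},
  {"grip": -1, "slide": [0, 0, 0.005], "angular": [0, 0, 0]},
])

```text
time_s: 14.85
ee_pos: [0.4867, 0.0789, 0.263]
tcp_rot: [-3.14, -0.0, 0.261]
ft_force: [0.3, 0.1, -0.3]
grip_width: 0.159
grip_force: 39.8
```

Call:
carry_out([
  {"grip": -1, "slide": [0, 0, 0.0005], "angular": [0, 0, 0]},
  {"grip": -1, "slide": [0, 0, 0.001], "angular": [0, 0, 0]},
  {"grip": -1, "slide": [0, 0, 0.0015], "angular": [0, 0, 0]},
  {"grip": -1, "slide": [0, 0, 0.002], "angular": [0, 0, 0]},
  {"grip": -1, "slide": [0, 0, 0.0025], "angular": [0, 0, 0]},
])

```text
time_s: 15.35
ee_pos: [0.4867, 0.0788, 0.2606]
tcp_rot: [-3.14, -0.0, 0.261]
ft_force: [-0.3, 0.5, -0.3]
grip_width: 0.154
grip_force: 39.7
```

Call:
carry_out([
  {"grip": -1, "slide": [0, 0, 0.0003], "angular": [0, 0, 0]},
  {"grip": -1, "slide": [0, 0, 0.0006], "angular": [0, 0, 0]},
  {"grip": -1, "slide": [0, 0, 0.0009], "angular": [0, 0, 0]},
  {"grip": -1, "slide": [0, 0, 0.0012], "angular": [0, 0, 0]},
  {"grip": -1, "slide": [0, 0, 0.0015], "angular": [0, 0, 0]},
])

```text
time_s: 15.85
ee_pos: [0.4867, 0.0788, 0.2592]
tcp_rot: [-3.14, -0.0, 0.261]
ft_force: [-0.4, -0.0, 0.2]
grip_width: 0.151
grip_force: 39.8
```

Tip at about 36 mm, entering the bottom ear with no resistance. Continuing down.

Call:
carry_out([
  {"grip": -1, "slide": [0, 0, 0.0006], "angular": [0, 0, 0]},
  {"grip": -1, "slide": [0, 0, 0.0012], "angular": [0, 0, 0]},
  {"grip": -1, "slide": [0, 0, 0.0018], "angular": [0, 0, 0]},
  {"grip": -1, "slide": [0, 0, 0.0024], "angular": [0, 0, 0]},
  {"grip": -1, "slide": [0, 0, 0.003], "angular": [0, 0, 0]},
])

```text
time_s: 16.35
ee_pos: [0.4867, 0.0789, 0.2561]
tcp_rot: [-3.14, -0.0, 0.261]
ft_force: [0.3, 0.4, 0.3]
grip_width: 0.161
grip_force: 39.7
```

Call:
carry_out([
  {"grip": -1, "slide": [0, 0, 0.001], "angular": [0, 0, 0]},
  {"grip": -1, "slide": [0, 0, 0.002], "angular": [0, 0, 0]},
  {"grip": -1, "slide": [0, 0, 0.003], "angular": [0, 0, 0]},
  {"grip": -1, "slide": [0, 0, 0.004], "angular": [0, 0, 0]},
  {"grip": -1, "slide": [0, 0, 0.005], "angular": [0, 0, 0]},
])

```text
time_s: 16.85
ee_pos: [0.4867, 0.0789, 0.251]
tcp_rot: [-3.14, -0.0, 0.261]
ft_force: [-0.3, 0.0, -0.5]
grip_width: 0.15
grip_force: 39.7
```

Call:
carry_out([
  {"grip": -1, "slide": [0, 0, 0.001], "angular": [0, 0, 0]},
  {"grip": -1, "slide": [0, 0, 0.002], "angular": [0, 0, 0]},
  {"grip": -1, "slide": [0, 0, 0.003], "angular": [0, 0, 0]},
  {"grip": -1, "slide": [0, 0, 0.0035], "angular": [0, 0, 0]},
  {"grip": -1, "slide": [0, 0, 0.004], "angular": [0, 0, 0]},
])

```text
time_s: 17.35
ee_pos: [0.4867, 0.0789, 0.2471]
tcp_rot: [-3.14, -0.0, 0.261]
ft_force: [0.3, 0.2, -0.4]
grip_width: 0.155
grip_force: 39.7
```

Call:
carry_out([
  {"grip": -1, "slide": [0, 0, 0.0005], "angular": [0, 0, 0]},
  {"grip": -1, "slide": [0, 0, 0.001], "angular": [0, 0, 0]},
  {"grip": -1, "slide": [0, 0, 0.0013], "angular": [0, 0, 0]},
  {"grip": -1, "slide": [0, 0, 0.0016], "angular": [0, 0, 0]},
  {"grip": -1, "slide": [0, 0, 0.0018], "angular": [0, 0, 0]},
])

```text
time_s: 17.85
ee_pos: [0.4867, 0.0789, 0.2453]
tcp_rot: [-3.14, -0.0, 0.261]
ft_force: [-0.4, -0.4, 0.4]
grip_width: 0.159
grip_force: 39.8
```

Call:
carry_out([
  {"grip": -1, "slide": [0, 0, 0.0002], "angular": [0, 0, 0]},
  {"grip": -1, "slide": [0, 0, 0.0004], "angular": [0, 0, 0]},
  {"grip": -1, "slide": [0, 0, 0.0005], "angular": [0, 0, 0]},
])

```text
time_s: 18.15
ee_pos: [0.4866, 0.0789, 0.2453]
tcp_rot: [-3.14, -0.0, 0.261]
ft_force: [-2.2, -0.6, 5.6]
grip_width: 0.157
grip_force: 40.5
```

Seated: the collar met the ear at TCP 0.2453, exactly as predicted. Now letting go.

Call:
carry_out([
  {"grip": 0, "slide": [0, 0, 0], "angular": [0, 0, 0]},
  {"grip": 0, "slide": [0, 0, 0], "angular": [0, 0, 0]},
  {"grip": 0, "slide": [0, 0, 0], "angular": [0, 0, 0]},
  {"grip": 0, "slide": [0, 0, 0], "angular": [0, 0, 0]},
  {"grip": 0, "slide": [0, 0, 0], "angular": [0, 0, 0]},
])

```text
time_s: 18.65
ee_pos: [0.4867, 0.0789, 0.2448]
tcp_rot: [-3.14, -0.0, 0.261]
ft_force: [-0.0, 0.1, -0.2]
grip_width: 0.503
grip_force: 0.0
```

Call:
carry_out([
  {"grip": 0, "slide": [0, 0, -0.01], "angular": [0, 0, 0]},
  {"grip": 0, "slide": [0, 0, -0.03], "angular": [0, 0, 0]},
  {"grip": 0, "slide": [0, 0, -0.06], "angular": [0, 0, 0]},
  {"grip": 0, "slide": [0, 0, -0.1], "angular": [0, 0, 0]},
  {"grip": 0, "slide": [0, 0, -0.12], "angular": [0, 0, 0]},
])

```text
time_s: 19.15
ee_pos: [0.4867, 0.0787, 0.3689]
tcp_rot: [-3.141, -0.004, 0.261]
ft_force: [0.8, -0.5, -1.0]
grip_width: 0.499
grip_force: 0.0
```

```bash
python3 - <<'E'
from h import *
s=cam('scene');print(proj(s,[[.4867,.0789,.062],[.4867,.0789,.1]]),get_obs()['ft_force'])
i=s['img'][170:350,190:430];cv2.imwrite('pics/s2.png',cv2.resize(i,(800,600),interpolation=cv2.INTER_CUBIC))
E
```

```text
[[302.87999424 268.81128445]
 [302.39686637 257.34489111]] [-0.76058125 -0.71614563  2.85027131]
```

View pics/s2.png

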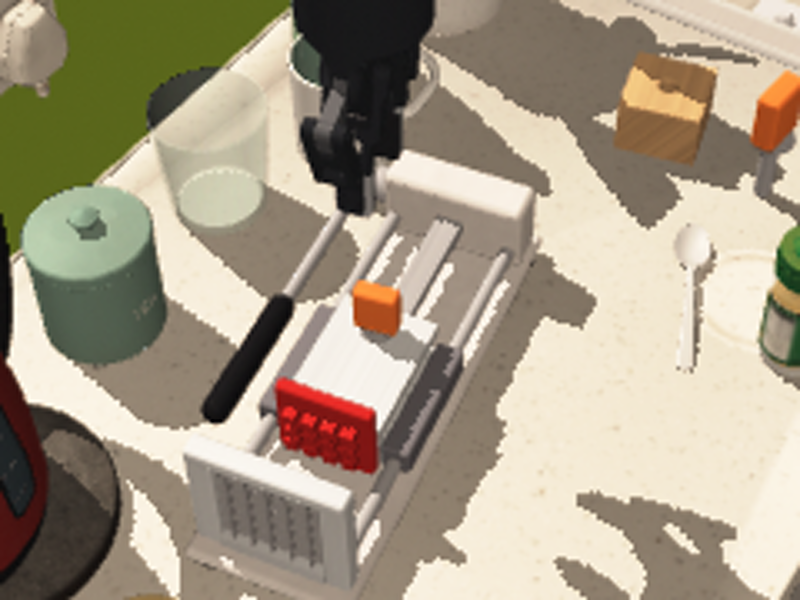

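The pin stands upright and flush in the ear, with its handle at crop (377,308). The gripper is clear and the bystanders have not moved.

```bash
python3 -c "
from bench import *
print(hand_in())"
```

```text
the job is handed in; nothing more can be done
None
```

The orange-handled pin is down through the top ear, the eye and the bottom ear, with its collar seated on the top ear. I let go of it with the gripper clear and handed the job in at about 19 s on the robot's clock; no verdict came back.

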